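# Shut the press guard, unlatch the lever and hold it up off its ball

## Robot

A 6-joint arm with a two-finger parallel gripper is mounted at the origin on the work surface. World frame = base frame: x ahead of the robot, y to its left, z up, the work surface at z = 0. Lengths are in mm, angles in rad, forces in N, time in s.
With the tool pointing down it reaches from about 250 to 725 mm from the base axis. Payload 4 kg.
Tool frame: the origin (TCP) lies on the mounting face of the last link; the fingertips stand 173 mm ahead of it and the grasp point (between the pads) lies 155 mm ahead of it; z points along the fingers, y is the line along which they close (so a half turn about z gives the same grasp; the last joint's range is limited). The gripper opens to 85 mm and grips with 20 to 120 N. Pads are 22 mm wide; open, the fingers measure 114 mm over their backs; the gripper's body (76 mm by 85 mm) begins 54 mm behind the grasp point. The pads swing forward as they close: fully open they stand 13 mm farther back than shut.
Start: joints at [1.215, 0.241, 0.005, 1.335, 0, 1.571], TCP at [174.169, 468.685, 404.706] pointing down, gripper open.
Joint ranges: [-2.72, 2.72], [-1.05, 1.87], [-1.09, 1.28], [-1.99, 2.15], [-1.42, 1.44], [-3.14, 3.14]. Speed limits (rad/s): [2.79, 2.79, 3.14, 3.14, 3.14, 3.14].

## Interface

Orientations are given as [roll, pitch, yaw] about the fixed x, y, z axes, in that order (R = Rz(yaw) Ry(pitch) Rx(roll)).
In Python, from station import bot, vision, models gives the robot as it stands. The module is installed in compiled form; this text tells all that it offers.
- The arm moves only by the shell command python3 -m creep 'ROWS'. ROWS is JSON, a list of rows, each an object with "travel": the shift along the tool's x, y, z in units of 30 mm (1.0 is 30 mm), a list of three; "turn": the turn about the tool's z in degrees; "fingers": the opening, from 0 (shut) to 1 (fully open). In form: [{"travel": [tx, ty, tz], "turn": turn, "fingers": fingers}, ...]. A call has 1 to 8 rows; each row is the pose to reach, as a shift and turn from the pose commanded when the call began, along the tool's axes at that moment; what a row does not reach only later rows make up. A row lasts 1/12 s, in which the tool goes at most 41.7 mm and 7.16 degrees, less where a joint would pass 70% of its speed; a pose out of reach is approached as far as the arm can. A call with a gripper value outside its range is refused whole. The fingers move at their own pace and stop on an object; the grip force is fixed at half the most. Time passes only in rows, so rows that repeat a pose let the fingers close. It gives the time, the measured TCP pose, the force, the opening and the grip force at its end, in the units of the state.
- bot.get_state(): the state, without advancing time (a new reading comes with each control period).
- vision.camera(name): name is "side" or "top" or "wrist"; returns the picture (420x560x3 uint8, red, green, blue); there is no depth.
- vision.camera_params(name): a dict with "camera_matrix" (3x3 intrinsics, pixels), "pose" (4x4, takes a point from camera to world coordinates); the wrist camera has in their place "tool_from_camera" (4x4, takes a point from camera to tool coordinates, whose origin is the TCP and whose axes are the flange's). Camera axes: x right, y down, z forward; pixel columns grow to the right and rows downward; lengths in mm; the calibration is good to about 2 mm. A picture is of the moment at which its call begins: read the wrist's pose just before it. camera_params takes no time and is no camera call.
- bot.hand_in(): hands the job in; it is judged then, once.
Trained networks look in the newest picture that a camera, given by its name, has taken for a name from the list of things; names that differ only in an ending like _2 or _b are one class to them, and where a whole thing is asked for, a point or a joint stands for the part that bears it (a point fixed in the world has none). Each returns a list of dicts, best first, with "conf" (0 to 1); they miss things now and then, are a little off and sometimes report something else, mostly with a low value. They report only what shows in the picture. A call takes as long as a camera call.
- models.find_in(camera, name): "extent" ([left, top, right, bottom] in pixels, round what is visible of it).
- models.tip_of(camera, name): "position" ([column, row] in pixels: a listed point, or the origin of a listed thing).
The state is a dict: "time": time; "q": joint angles; "dq": joint speeds; "joint_efforts": joint torques, N m; "tcp_pos": TCP position; "eef_rot": TCP orientation; "wrist_force": force on the tool from outside, world axes, zero at the start; "moment": the same for the moment, N m; "finger_gap": finger opening in mm; "grip_force": force on a finger pad.
Only numpy, scipy, OpenCV 4.12 (cv2) and the standard library are available. Lean on these libraries where they do the work, as an engineer would, in place of code of your own. Each camera call takes 0.05 s, during which the arm holds its last target. There are 200 camera calls.

## Task

Push the hand press's yellow chip guard up until it is fully shut, leaving the lever latched down meanwhile. Then pull the red latch tab sideways against its spring, lift the lever's coupler off the ball until its end is about 8 cm higher than it was, and finish still holding it up there, keeping it still, with the guard shut. Leave the core, mortar, pestle and vials where they stand.

Things in the scene. Friction and masses are not known exactly. Their poses are not given: they have to be found in the camera images.
- press: Green steel hand press fixed to the bench, set and turned differently each time: base 170 (x) x 560 (y) x 20 mm. Origin: centre of the base's underside. Its 'press frame': z up, lever along y, guard and latch tab on the -x side (towards the robot). Ram at (0, 80) mm, ball post at (0, -200), cheeks 210 mm high at y = 200; two 135 mm posts just behind the guard's ends.
- lever: Steel lever, bar 20 wide x 26 mm high, underside 167 mm above the bench when down, 0.8 kg. Origin on its hinge pin; axes as the press when down; lifting turns it about press x (stop at 0.32 rad); it falls back if let go. Near its end, 400 mm from the pin towards press -y, a blue coupler cup, 44 mm across, top 192 mm up, open below, covers the ball; beyond it a black grip 28 mm thick.
- cup (a point): Centre of the mouth (lower rim) of the lever's blue coupler cup, 400 mm from the hinge pin; 149 mm above the bench when the lever is down on the ball. Shows how far the lever's end is raised.
- hinge_pin (a point): Centre of the lever's hinge pin, 170 mm above the bench, the pin lies along press x. Fixed to the press.
- latch (a joint): Slide of the spring latch on the coupler, m: 0 = sprung in, its bolt under the ball so that the lever cannot be lifted; the bolt is well clear of the ball above 0.009; stop at 0.018. It moves along press -x, away from the coupler, and rides up with the lever. Its spring pulls back with 3 N at 0 and 300 N/m more (about 8 N at the stop).
- tab (a point): Middle of the red upright latch tab, 14 mm below its top (top 216 mm up when the lever is down). Tab: 12 mm thick (press x), 22 wide (press y), 68 high, 75 mm from the ball's axis on the press -x side, 47 mm clear of the cup. An 8 mm rod, 152 mm up, joins it to the cup. The tab slides with the latch and rides on the lever: gripping it pulls the latch and lifts the lever.
- guard (a joint): Bottom hinge of the chip guard, rad: 0 = fully shut, upright, at its stop; it grows as the guard's top leans out to press -x. A stiff hinge (0.12 N m): it stays where it is left.
- guard_edge (a point): Middle of the chip guard's top edge. The guard is a clear panel in a yellow frame, 160 mm wide (press y), 110 mm high, 6 mm thick.
- guard_hinge (a point): Middle of the guard's bottom hinge line, along press y, 30 mm above the bench. Fixed to the press.
- core: Striped red sandstone core standing on end, 48 mm in diameter, 110 mm high; origin under its centre. Leave alone.
- mortar: Blue ceramic mortar, 90 mm across the rim, 65 mm high; origin under its centre. Leave alone.
- pestle: Brass pestle standing on its broad end, 38 mm in diameter at most, 110 mm high; origin under its centre. Leave alone.
- vials: Wooden block 50 x 140 x 30 mm with three orange vials with white caps, 84 mm high overall; origin under its centre. Leave alone.

How it is judged (in metres and radians):
On the way, in this order (a step that is already met when the one before it is completed fails the run):
1. the guard is pushed up fully shut while the lever is still latched down (value of joint guard below 0.09 rad and height (world z) of cup below 0.156 m and value of joint latch below 0.005 m), for 0.2 s.
2. the latch is pulled sideways clear of the ball, lever still down, guard shut (value of joint guard below 0.09 rad and value of joint latch above 0.008 m and height (world z) of cup below 0.165 m), for 0.1 s.
3. the lever's end is raised about 8 cm by the gripper, guard shut (value of joint guard below 0.09 rad and height (world z) of cup between 0.199 and 0.254 m and contact force between lever and the fingers above 1 N), for 0.3 s.
At the end, for the whole second after the job is handed in: The gripper holds the lever (contact above 1 N) with the coupler cup's mouth 50 to 105 mm above its latched height, still (under 0.05 m/s and 0.06 rad/s); no bystander touches the lever; the guard is shut to within 0.09 rad; core, mortar, pestle and vials within 20 mm of where they were (all of step 3 and linear speed of lever below 0.05 m/s and angular speed of lever below 0.06 rad/s and contact force between lever and core below 0.2 N and contact force between lever and mortar below 0.2 N and contact force between lever and pestle below 0.2 N and contact force between lever and vials below 0.2 N and distance of each of core, mortar, pestle, vials from where it was at the start of the episode below 0.02 m); the arm keeps its last pose, push and grip.
It fails at once if the core was pushed away or knocked over (distance of core from where it was at the start of the episode above 0.02 m or angle between core's own z axis and vertical above 0.4 rad).
It fails at once if the mortar was pushed away or knocked over (distance of mortar from where it was at the start of the episode above 0.02 m or angle between mortar's own z axis and vertical above 0.4 rad).
It fails at once if the pestle was pushed away or knocked over (distance of pestle from where it was at the start of the episode above 0.02 m or angle between pestle's own z axis and vertical above 0.4 rad).
It fails at once if the vials were pushed away or knocked over (distance of vials from where it was at the start of the episode above 0.02 m or angle between vials's own z axis and vertical above 0.4 rad).
It also fails if it takes over 48 s, if anything falls off the work surface, if the arm or the gripper's body presses on something with over 40 N, if the wrist force passes 120 N, or if a joint passes its speed limit or range.

## Working session

There is one attempt and no reset: what is moved stays moved. The work goes in short steps, Python scripts to look and compute and a shell command to move; the robot and the scene stay as the last step left them, time stands still between calls to the robot, and variables do not carry over. Pictures are saved under pics/ and viewed, at most 10 in all, crops included, and the job is handed in when it is done.

```bash
mkdir -p pics
cat > h.py <<'E'
from station import bot, vision, models
import numpy as np, cv2
from scipy.spatial.transform import Rotation as R
def cam(n):
    p=vision.camera_params(n); K=np.array(p["camera_matrix"])
    if "pose" in p: T=np.array(p["pose"])
    else:
        s=bot.get_state(); W=np.eye(4); W[:3,:3]=R.from_euler('xyz',s["eef_rot"]).as_matrix(); W[:3,3]=s["tcp_pos"]; T=W@np.array(p["tool_from_camera"])
    return K,T
def ray(n,px,C=None):
    K,T=C or cam(n); d=T[:3,:3]@np.linalg.solve(K,[px[0],px[1],1]); return T[:3,3],d/np.linalg.norm(d)
def atz(n,px,z,C=None):
    o,d=ray(n,px,C); return o+d*(z-o[2])/d[2]
def proj(n,P,C=None):
    K,T=C or cam(n); c=(np.asarray(P)-T[:3,3])@T[:3,:3]; u=c@K.T; return u[...,:2]/u[...,2:]
def tri(rs):
    A=sum(np.eye(3)-np.outer(d,d) for o,d in rs); b=sum((np.eye(3)-np.outer(d,d))@o for o,d in rs); return np.linalg.solve(A,b)
def tool(P,s=None):
    s=s or bot.get_state(); return R.from_euler('xyz',s["eef_rot"]).as_matrix().T@(np.asarray(P)-s["tcp_pos"])
E
python3 - <<'E'
from h import *
ims=[]
np.set_printoptions(precision=1,suppress=True)
s=bot.get_state();print(s["tcp_pos"],s["eef_rot"],s["finger_gap"],s["time"])
Z=dict(cup=149,hinge_pin=170,tab=202,guard_edge=None,guard_hinge=30,press=0,core=0,mortar=0,pestle=0,vials=0)
for c in("top","side"):
    im=vision.camera(c);cv2.imwrite(f"pics/{c}0.png",im[...,::-1])
    for n,z in Z.items():
        r=models.tip_of(c,n)
        for d in r[:2]:
            p=d["position"]; print(c,n,np.round(d["conf"],2),np.array(p), atz(c,p,z) if z is not None else ray(c,p))
E
```

```text
[174.1 468.4 403.8] [-3.1  0.   2.8] 85.61210215643683 0.0
top cup 0.87 [358.  217.6] [ 601.4 -209.1  149. ]
top hinge_pin 0.98 [219.9 204.4] [633.3 186.4 170. ]
top tab 0.38 [358.  246.7] [ 514.2 -201.3  202. ]
top guard_edge 0.62 [260.6 245.1] (array([ 413.2,  -17. , 1624.3]), array([ 0.1,  0.1, -1. ]))
top guard_hinge 0.82 [259.7 234.9] [560.   79.8  30. ]
top press 0.76 [291.3 217.1] [620.2 -17.6   0. ]
top core 0.6 [315.7 178.1] [746.8 -94.7   0. ]
top mortar 0.82 [349.1 289.5] [ 395.8 -198.4    0. ]
top mortar 0.35 [292.2 218.9] [614.5 -20.5   0. ]
top pestle 0.54 [402.2 248. ] [ 525.7 -365.5   -0. ]
top pestle 0.41 [311.3 178.9] [744.1 -80.6   0. ]
top vials 0.75 [193.2 253.5] [502.3 289.7   0. ]
top vials 0.51 [358.2 246.1] [ 530.4 -228.1    0. ]
side cup 0.72 [295.9 270.3] [ 592.7 -214.4  149. ]
side cup 0.64 [246.1 225.4] [526.9 -38.2 149. ]
side hinge_pin 0.91 [260.1 155.1] [645.  189.2 170. ]
side tab 0.77 [263.3 262.2] [ 514.7 -204.1  202. ]
side guard_edge 0.84 [224.2 203.8] (array([ 285.5, -858. , 1093. ]), array([ 0.2,  0.7, -0.7]))
side guard_edge 0.5 [246.2 224.8] (array([ 285.5, -858. , 1093. ]), array([ 0.2,  0.6, -0.7]))
side guard_hinge 0.62 [244.5 226.7] [551.5  61.9  30. ]
side guard_hinge 0.5 [295. 272.] [ 627.1 -137.6   30. ]
side press 0.67 [261.8 265.2] [559.3 -64.2   0. ]
side press 0.55 [270.8 247.8] [604.2 -14.4   0. ]
side core 0.68 [325.5 258.7] [ 734.5 -103.8    0. ]
side mortar 0.94 [218.4 325.8] [ 394.3 -205.9    0. ]
side pestle 0.9 [284.1 362.7] [ 512.2 -355.     0. ]
side vials 0.78 [204.9 184.7] [496.3 302.7   0. ]
side vials 0.3 [258.6 157.4] [702.5 372.3   0. ]
```

Run:
```python
import cv2,numpy as np
a=cv2.imread("pics/top0.png")[130:340,150:450];b=cv2.imread("pics/side0.png")[120:400,150:400]
a=cv2.resize(a,None,fx=1.4,fy=1.4,interpolation=2);b=cv2.resize(b,None,fx=1.45,fy=1.45,interpolation=2)
H=max(a.shape[0],b.shape[0]);f=lambda i:cv2.copyMakeBorder(i,0,H-i.shape[0],0,0,0)
cv2.imwrite("pics/v1.png",np.hstack([f(a),f(b)]))
```

```text
(no output)
```

View pics/v1.png

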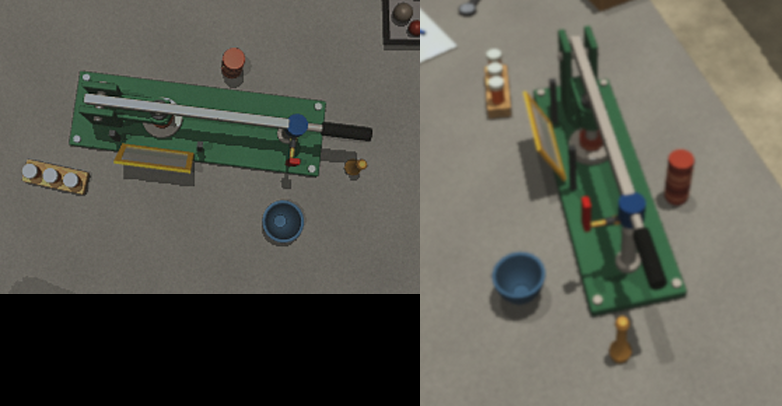

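Run:
```python
from h import *
np.set_printoptions(precision=1,suppress=True)
h=np.array([637,187.5,170]);c=np.array([598.,-211,149])
u=(c-h)[:2];print("len",np.linalg.norm(u));u/=np.linalg.norm(u) # press -y
mx=np.array([u[1],-u[0]]) ; # press -x candidates
if mx[0]>0: mx=-mx
print("u(-y)",u,"-x",mx,"yaw of -y",np.degrees(np.arctan2(u[1],u[0])))
print("tab expected",c[:2]+75*mx)
print("guard edge tri",tri([ray("top",[260.6,245.1]),ray("side",[224.2,203.8])]))
for n,a,b in(("tab",[358,246.7],[263.3,262.2]),("cup",[358,217.6],[295.9,270.3]),("hinge",[219.9,204.4],[260.1,155.1]),("gh",[259.7,234.9],[244.5,226.7])):print(n,tri([ray("top",a),ray("side",b)]))
```

```text
len 400.403858622766
u(-y) [-0.1 -1. ] -x [-1.   0.1] yaw of -y -95.58956595024229
tab expected [ 523.4 -203.7]
guard edge tri [511.   72.2 130.3]
tab [ 514.9 -201.8  199. ]
cup [ 599.  -209.3  140.8]
hinge [637.9 184.6 174.5]
gh [559.7  81.7   6.9]
```

The top view shows the guard leaning out at about (155,158) in the crop, the red tab at (294,160), the mortar in front of it and the lever latched. The measurements agree: the lever is 400 mm long and the guard leans about 0.45 rad. I'll stage outside the guard with the fingers shut and the closing axis along press x.

```bash
python3 -m creep '[{"travel":[-13.56,-8.49,0],"turn":75.2,"fingers":0},{"travel":[-13.56,-8.49,0],"turn":75.2,"fingers":0},{"travel":[-13.56,-8.49,0],"turn":75.2,"fingers":0},{"travel":[-13.56,-8.49,0],"turn":75.2,"fingers":0},{"travel":[-13.56,-8.49,0],"turn":75.2,"fingers":0},{"travel":[-13.56,-8.49,0],"turn":75.2,"fingers":0},{"travel":[-13.56,-8.49,0],"turn":75.2,"fingers":0},{"travel":[-13.56,-8.49,0],"turn":75.2,"fingers":0}]'
cat >> h.py <<'E'
np.set_printoptions(precision=2,suppress=True)
O=np.array([617.5,-11.5,0]); U=np.array([.0975,.9952,0]); X=np.array([.9952,-.0975,0])  # press origin, y, x
def pw(x,y,z): return O+x*X+y*U+[0,0,z]
def go(P):
    "units in tool axes to bring the TCP to P, and turn to yaw 84.4 deg"
    s=bot.get_state(); print("t",s["time"],"tcp",np.array(s["tcp_pos"]),"press",(np.array(s["tcp_pos"])-O)@np.array([X,U,[0,0,1]]).T,"yaw",np.degrees(s["eef_rot"]),"travel",tool(P,s)/30,"turn",np.degrees(s["eef_rot"][2])-84.4,"gap",s["finger_gap"],s["wrist_force"],s["grip_force"])
E
python3 -c "
from h import *
go(pw(-160,84,404)); go(pw(-160,84,283))"
```

```text
time: 1.77
tcp_pos: [378.1, 202.6, 405.0]
eef_rot: [3.141, -0.0, 1.78]
wrist_force: [0.2, 0.9, -0.0]
finger_gap: 0.1
grip_force: 0.0
t 1.7667 tcp [378.09 202.63 405.04] press [-259.14  189.76  405.04] yaw [179.95  -0.02 101.98] travel [-4.36  2.09  0.04] turn 17.578987929965493 gap 0.08086481373295124 [ 0.19  0.91 -0.05] 0.0
t 1.7667 tcp [378.09 202.63 405.04] press [-259.14  189.76  405.04] yaw [179.95  -0.02 101.98] travel [-4.36  2.08  4.07] turn 17.578987929965493 gap 0.08086481373295124 [ 0.19  0.91 -0.05] 0.0
```

```bash
python3 -m creep '[{"travel":[-4.36,2.08,0],"turn":17.6,"fingers":0},{"travel":[-4.36,2.08,0],"turn":17.6,"fingers":0},{"travel":[-4.36,2.08,0],"turn":17.6,"fingers":0},{"travel":[-4.36,2.08,0],"turn":17.6,"fingers":0},{"travel":[-4.36,2.08,4.05],"turn":17.6,"fingers":0},{"travel":[-4.36,2.08,4.05],"turn":17.6,"fingers":0},{"travel":[-4.36,2.08,4.05],"turn":17.6,"fingers":0},{"travel":[-4.36,2.08,4.05],"turn":17.6,"fingers":0}]'
python3 -c "
from h import *
go(pw(-80,84,283))
vision.camera('wrist') is None or cv2.imwrite('pics/w1.png',vision.camera('wrist')[...,::-1])
C=cam('wrist')
for n in ('guard_edge','guard_hinge'):
  for d in models.tip_of('wrist',n)[:2]: print(n,d)
  for p in ((-114,84,130),(-66,84,30)): print(proj('wrist',pw(*p),C))
"
```

```text
time: 2.43
tcp_pos: [462.6, 88.9, 276.3]
eef_rot: [-3.127, 0.004, 1.478]
wrist_force: [-1.8, -0.2, -0.1]
finger_gap: -0.2
grip_force: 0.0
t 2.4333 tcp [462.63  88.89 276.3 ] press [-163.91   84.81  276.3 ] yaw [-179.19    0.23   84.67] travel [-0.04  2.79 -0.26] turn 0.2729225981509984 gap -0.20722643702668647 [-1.76 -0.18 -0.12] 0.0
guard_edge {'position': [384.4, 298.0], 'conf': 0.86}
[377.66 284.62]
[398.27 213.88]
guard_hinge {'position': [397.4, 221.6], 'conf': 0.83}
[377.66 284.62]
[398.27 213.88]
```

View pics/w1.png

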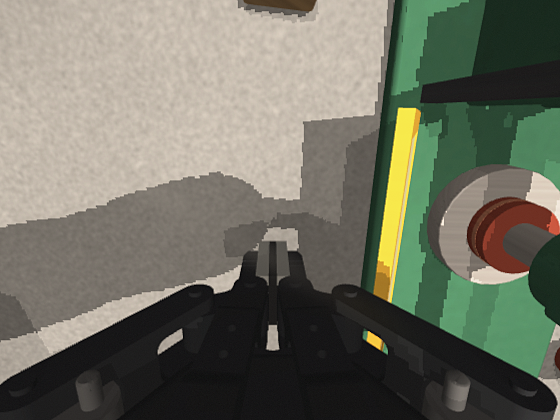

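The wrist view shows the guard as a yellow strip from (405,110) to (375,350), right of the shut fingers at (272,260), as the model predicts. I'll push it.

```bash
python3 -m creep '[{"travel":[0,0.6,0],"turn":0,"fingers":0},{"travel":[0,1.0,0],"turn":0,"fingers":0},{"travel":[0,1.4,0],"turn":0,"fingers":0},{"travel":[0,1.7,0],"turn":0,"fingers":0},{"travel":[0,2.0,0],"turn":0,"fingers":0},{"travel":[0,2.2,0],"turn":0,"fingers":0},{"travel":[0,2.3,0],"turn":0,"fingers":0},{"travel":[0,2.3,0],"turn":0,"fingers":0}]'
python3 -c "
from h import *
go(pw(-84,84,283))"
```

```text
time: 3.3
tcp_pos: [535.8, 83.6, 283.6]
eef_rot: [3.14, -0.0, 1.478]
wrist_force: [-0.2, -0.0, 0.3]
finger_gap: 0.0
grip_force: 0.0
t 3.3 tcp [535.76  83.63 283.64] press [-90.62  86.71 283.64] yaw [179.91  -0.01  84.71] travel [-0.09  0.22  0.02] turn 0.31065823906791934 gap 0.031103532892017904 [-0.25 -0.02  0.26] 0.0
```

```bash
python3 -m creep '[{"travel":[0,0.1,0],"turn":0,"fingers":0},{"travel":[0,0.2,0],"turn":0,"fingers":0},{"travel":[0,0.3,0],"turn":0,"fingers":0},{"travel":[0,0.3,0],"turn":0,"fingers":0}]'
python3 -c "
from h import *
go(pw(-84,84,283))
for c in('top','side','wrist'):
  im=vision.camera(c);cv2.imwrite('pics/'+c+'2.png',im[...,::-1])
  C=cam(c)
  print(c,[ (d['position'],round(d['conf'],2)) for d in models.tip_of(c,'guard_edge')[:2]],proj(c,pw(-66,84,140),C),proj(c,pw(-80,84,139),C))
"
```

```text
time: 3.63
tcp_pos: [541.4, 83.0, 283.0]
eef_rot: [-3.133, -0.0, 1.479]
wrist_force: [-11.4, 1.3, 8.2]
finger_gap: -0.2
grip_force: 5.6
t 3.6333 tcp [541.38  82.96 282.99] press [-84.97  86.58 282.99] yaw [-179.53   -0.     84.75] travel [-0.09  0.03 -0.  ] turn 0.35092193533591853 gap -0.21758962890123879 [-11.39   1.31   8.23] 5.641572429321968
top [([260.9, 229.8], 0.39)] [257.88 231.4 ] [257.35 236.24]
side [([239.8, 196.5], 0.54)] [244.3  194.82] [239.31 195.96]
wrist [] [319.58 298.42] [285.69 296.7 ]
```

The force rises to 11 N exactly at the predicted shut position. I'll hold, back off, rise, and check.

```bash
python3 -m creep '[{"travel":[0,0.1,0],"turn":0,"fingers":0},{"travel":[0,0.1,0],"turn":0,"fingers":0},{"travel":[0,0.1,0],"turn":0,"fingers":0},{"travel":[0,-1,0],"turn":0,"fingers":0},{"travel":[0,-2,0],"turn":0,"fingers":0},{"travel":[0,-2.3,-1.0],"turn":0,"fingers":0},{"travel":[0,-2.3,-2.4],"turn":0,"fingers":0},{"travel":[0,-2.3,-4],"turn":0,"fingers":0.5}]'
python3 -c "
from h import *
go(pw(-75,-200,420))
V=[]
for c in('top','side'):
  im=vision.camera(c)
  C=cam(c)
  print(c,[ (d['position'],round(d['conf'],2)) for d in models.tip_of(c,'guard_edge')[:2]],proj(c,pw(-66,84,140),C),proj(c,pw(-80,84,139),C))
  for n in('cup','tab'): print(n,[ (d['position'],round(d['conf'],2)) for d in models.tip_of(c,n)[:2]],proj(c,pw(-75,-200,202) if n=='tab' else pw(0,-200,149),C))
  V.append(cv2.resize(im[150:290,170:310] if c=='top' else im[130:270,180:320],None,fx=2.8,fy=2.8,interpolation=2))
cv2.imwrite('pics/v3.png',np.hstack(V)[...,::-1])
"
```

```text
time: 4.6
tcp_pos: [473.4, 89.0, 396.4]
eef_rot: [-3.137, 0.001, 1.479]
wrist_force: [2.1, 1.3, -0.1]
finger_gap: 10.8
grip_force: 0.0
t 4.6 tcp [473.41  89.05 396.37] press [-153.2    86.01  396.37] yaw [-179.75    0.09   84.75] travel [-9.55  2.55 -0.78] turn 0.35317905061643273 gap 10.78223965347853 [ 2.13  1.31 -0.09] 0.0
top [([261.4, 228.1], 0.62), ([398.8, 249.8], 0.26)] [257.88 231.4 ] [257.35 236.24]
cup [([357.5, 217.6], 0.76)] [358.52 218.79]
tab [([360.2, 244.5], 0.4)] [358.68 243.36]
side [([244.2, 196.4], 0.66)] [244.3  194.82] [239.31 195.96]
cup [([294.2, 275.2], 0.96), ([244.8, 223.4], 0.63)] [297.34 268.47]
tab [([261.6, 259.8], 0.61)] [266.76 260.89]
```

View pics/v3.png

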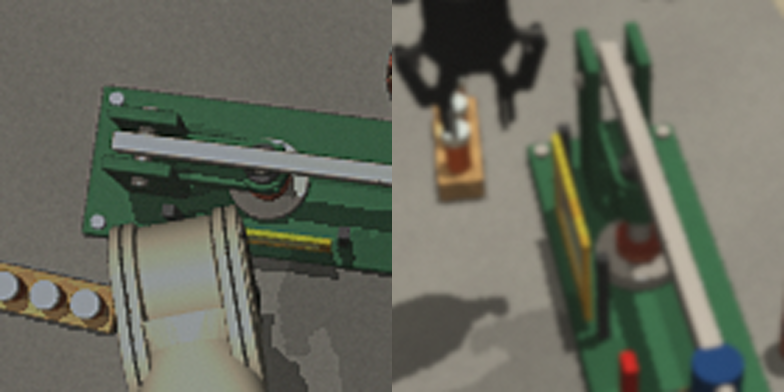

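The guard now stands upright against its posts: a thin yellow strip at (290,240) in the top crop, vertical in the side crop. Next, hover over the tab.

```bash
python3 -m creep '[{"travel":[-9.55,2.55,-0.8],"turn":0.35,"fingers":0.5},{"travel":[-9.55,2.55,-0.8],"turn":0.35,"fingers":0.5},{"travel":[-9.55,2.55,-0.8],"turn":0.35,"fingers":0.5},{"travel":[-9.55,2.55,-0.8],"turn":0.35,"fingers":0.5},{"travel":[-9.55,2.55,-0.8],"turn":0.35,"fingers":0.5},{"travel":[-9.55,2.55,-0.8],"turn":0.35,"fingers":0.5},{"travel":[-9.55,2.55,-0.8],"turn":0.35,"fingers":0.5},{"travel":[-9.55,2.55,-0.8],"turn":0.35,"fingers":0.5}]'
python3 -m creep '[{"travel":[0,0,0],"turn":0,"fingers":0.5},{"travel":[0,0,0],"turn":0,"fingers":0.5}]' >/dev/null
python3 -c "
from h import *
go(pw(-75,-200,420))
c='wrist'; C=cam(c); im=vision.camera(c); cv2.imwrite('pics/w4.png',im[...,::-1])
for n,z,p in(('cup',149,pw(0,-200,149)),('tab',202,pw(-75,-200,202))):
  for d in models.tip_of(c,n)[:2]:
    w=atz(c,d['position'],z,C); print(n,d,w,(w-O)@np.array([X,U,[0,0,1]]).T,'exp px',proj(c,p,C))
print(models.find_in(c,'tab'))
"
```

```text
time: 5.67
tcp_pos: [525.3, -209.0, 418.8]
eef_rot: [-3.14, 0.002, 1.466]
wrist_force: [-0.2, -0.2, 0.1]
finger_gap: 42.7
grip_force: 0.0
t 5.8333 tcp [ 524.76 -203.32  418.85] press [ -73.59 -199.95  418.85] yaw [-179.81   -0.09   84.3 ] travel [-0.   -0.05 -0.04] turn -0.10073714355213781 gap 42.816444504703014 [0.38 0.07 0.43] 0.0
cup {'position': [357.3, 209.1], 'conf': 0.72} [ 592.6  -213.69  149.  ] [  -5.07 -203.65  149.  ] exp px [363.93 204.77]
tab {'position': [261.5, 232.0], 'conf': 0.98} [ 517.43 -205.08  202.  ] [ -80.72 -202.41  202.  ] exp px [270.36 228.48]
[{'extent': [252.7, 195.0, 332.3, 256.5], 'conf': 0.57}]
```

View pics/w4.png

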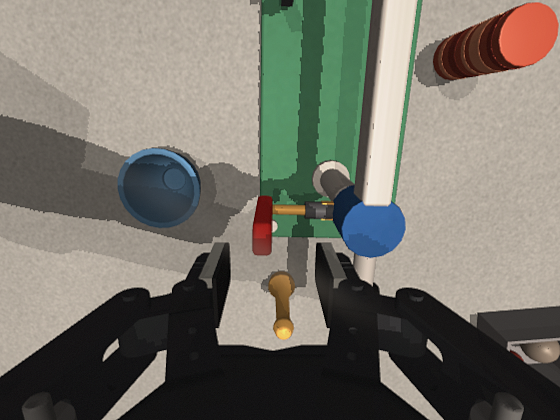

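The wrist view shows the tab top at (262,205–250), about 10 px left of the midpoint between the fingers (272). So the tab sits at press (−80,−202), 5 mm further out than estimated, and I'll correct for that. The cup is at (373,228), clear of the inner finger. Now descend and close.

```bash
python3 -m creep '[{"travel":[-0.07,-0.21,0],"turn":0,"fingers":0.5},{"travel":[-0.07,-0.21,0.7],"turn":0,"fingers":0.5},{"travel":[-0.07,-0.21,1.4],"turn":0,"fingers":0.5},{"travel":[-0.07,-0.21,2.2],"turn":0,"fingers":0.5},{"travel":[-0.07,-0.21,2.2],"turn":0,"fingers":0.5},{"travel":[-0.07,-0.21,2.2],"turn":0,"fingers":0.5}]'
python3 -c "
from h import *
go(pw(-80,-202,353))
c='wrist'; C=cam(c); im=vision.camera(c); cv2.imwrite('pics/w5.png',im[...,::-1])
for d in models.tip_of(c,'tab')[:2]:
    w=atz(c,d['position'],202,C); print(d,w,(w-O)@np.array([X,U,[0,0,1]]).T)
"
```

```text
time: 6.53
tcp_pos: [517.8, -203.8, 353.9]
eef_rot: [-3.138, -0.001, 1.474]
wrist_force: [-0.0, 0.2, -0.0]
finger_gap: 42.7
grip_force: 0.0
t 6.5333 tcp [ 517.77 -203.76  353.86] press [ -80.5  -201.06  353.86] yaw [-179.82   -0.05   84.43] travel [-0.03  0.02  0.03] turn 0.029140876624495604 gap 42.663039841907434 [-0.04  0.19 -0.03] 0.0
{'position': [272.6, 283.7], 'conf': 0.56} [ 517.86 -204.91  202.  ] [ -80.31 -202.19  202.  ]
```

View pics/w5.png

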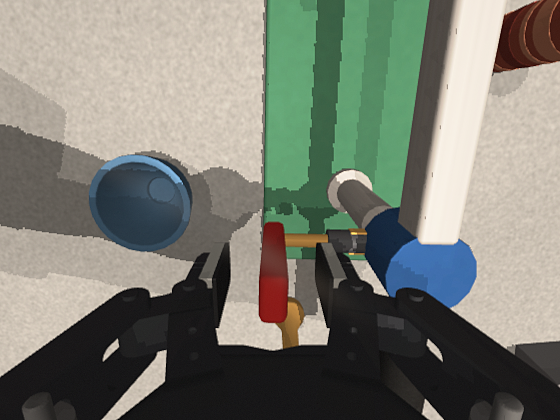

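The tab at (273,270) is centred between the fingers. Close on it.

```bash
python3 -m creep '[{"travel":[0,0,0],"turn":0,"fingers":0},{"travel":[0,0,0],"turn":0,"fingers":0},{"travel":[0,0,0],"turn":0,"fingers":0},{"travel":[0,0,0],"turn":0,"fingers":0},{"travel":[0,0,0],"turn":0,"fingers":0},{"travel":[0,0,0],"turn":0,"fingers":0}]'
```

```text
time: 7.13
tcp_pos: [517.6, -204.8, 356.2]
eef_rot: [-3.141, 0.001, 1.47]
wrist_force: [-5.4, 1.3, 6.7]
finger_gap: 11.3
grip_force: 58.6
```

```bash
python3 -m creep '[{"travel":[0,-0.15,0],"turn":0,"fingers":0},{"travel":[0,-0.3,0],"turn":0,"fingers":0},{"travel":[0,-0.47,0],"turn":0,"fingers":0},{"travel":[0,-0.47,0],"turn":0,"fingers":0},{"travel":[0,-0.47,0],"turn":0,"fingers":0},{"travel":[0,-0.47,0],"turn":0,"fingers":0}]'
python3 -c "
from h import *
go(pw(-94,-202,353))
for c in ('side','top'):
  C=cam(c);vision.camera(c)
  for n in('cup','tab'):
    for d in models.tip_of(c,n)[:2]: print(c,n,d,(atz(c,d['position'],149 if n=='cup' else 202,C)-O)@np.array([X,U,[0,0,1]]).T)"
```

```text
time: 7.63
tcp_pos: [505.7, -203.5, 356.0]
eef_rot: [3.136, 0.001, 1.472]
wrist_force: [6.3, -0.0, 2.7]
finger_gap: 11.1
grip_force: 59.0
t 7.6333 tcp [ 505.69 -203.48  356.03] press [ -92.56 -201.96  356.03] yaw [179.67   0.03  84.34] travel [-0.   -0.05  0.1 ] turn -0.060492754906306345 gap 11.120723757923338 [ 6.33 -0.01  2.72] 59.03353929519653
side cup {'position': [298.1, 272.2], 'conf': 0.92} [  -1.41 -210.97  149.  ]
side tab {'position': [258.2, 262.7], 'conf': 0.7} [ -95.   -200.17  202.  ]
```

Spring force of 6.3 N corresponds to about 11 mm of latch travel, with the lever still down. Pull 2 mm more, then lift along the arc.

```bash
python3 -m creep '[{"travel":[0,-0.06,0],"turn":0,"fingers":0},{"travel":[0,-0.06,0],"turn":0,"fingers":0},{"travel":[0.03,-0.06,-0.3],"turn":0,"fingers":0},{"travel":[0.07,-0.06,-0.67],"turn":0,"fingers":0},{"travel":[0.12,-0.06,-1.0],"turn":0,"fingers":0},{"travel":[0.17,-0.06,-1.33],"turn":0,"fingers":0},{"travel":[0.17,-0.06,-1.33],"turn":0,"fingers":0}]'
```

```text
time: 8.52
tcp_pos: [504.4, -198.3, 395.5]
eef_rot: [3.137, 0.002, 1.472]
wrist_force: [7.6, -0.4, -6.9]
finger_gap: 10.8
grip_force: 58.9
```

```bash
python3 -m creep '[{"travel":[0.06,0,-0.3],"turn":0,"fingers":0},{"travel":[0.12,0,-0.6],"turn":0,"fingers":0},{"travel":[0.2,0,-0.9],"turn":0,"fingers":0},{"travel":[0.27,0,-1.2],"turn":0,"fingers":0},{"travel":[0.27,0,-1.25],"turn":0,"fingers":0},{"travel":[0.27,0,-1.25],"turn":0,"fingers":0},{"travel":[0.27,0,-1.25],"turn":0,"fingers":0},{"travel":[0.27,0,-1.25],"turn":0,"fingers":0}]'
python3 -m creep '[{"travel":[0,0,0],"turn":0,"fingers":0},{"travel":[0,0,0],"turn":0,"fingers":0},{"travel":[0,0,0],"turn":0,"fingers":0},{"travel":[0,0,0],"turn":0,"fingers":0},{"travel":[0,0,0],"turn":0,"fingers":0}]'
python3 -c "
from h import *
V=[]
for c in ('side','top'):
  C=cam(c);im=vision.camera(c)
  for n in('cup','tab','guard_edge'):
    for d in models.tip_of(c,n)[:1]: print(c,n,d,proj(c,pw(-3,-188,227),C),proj(c,pw(-66,84,140),C))
  V.append(cv2.resize(im[130:340,150:350] if c=='side' else im[130:340,200:400],None,fx=1.9,fy=1.9,interpolation=2))
cv2.imwrite('pics/v6.png',np.hstack(V)[...,::-1])"
```

```text
time: 9.18
tcp_pos: [505.0, -190.5, 430.9]
eef_rot: [3.14, 0.001, 1.472]
wrist_force: [8.0, -1.9, -7.8]
finger_gap: 11.6
grip_force: 58.6
time: 9.6
tcp_pos: [505.0, -190.5, 430.9]
eef_rot: [3.14, 0.001, 1.472]
wrist_force: [7.4, -2.2, -6.6]
finger_gap: 11.1
grip_force: 58.6
side cup {'position': [297.2, 248.6], 'conf': 0.7} [296.13 243.83] [244.3  194.82]
side tab {'position': [259.5, 239.7], 'conf': 0.63} [296.13 243.83] [244.3  194.82]
top cup {'position': [357.1, 217.5], 'conf': 0.65} [357.75 215.88] [257.88 231.4 ]
top guard_edge {'position': [260.6, 228.5], 'conf': 0.68} [357.75 215.88] [257.88 231.4 ]
```

View pics/v6.png

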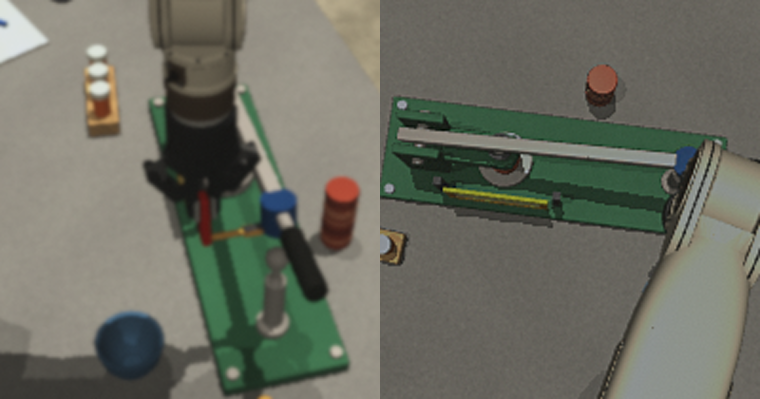

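The coupler (side crop 278,212) is clear of the ball post (272,265) and raised about 75 mm. The guard is shut, the bystanders haven't moved and the arm is still.

```bash
python3 -c "
from station import bot
print(bot.hand_in())"
```

```text
the job is handed in; nothing more can be done
None
```

I handed the job in with the guard pushed shut, the latch pulled clear, and the lever held still about 75 mm up by its tab. The core, mortar and vials look untouched in the last pictures and I never went near the pestle; `hand_in` gave no verdict.

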